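# Cock the capsule-plate tapper

### The job

Two identical sprung tappers stand on the capsule-filling bench: one has a capsule plate full of dark red capsules in its nest, the other nest is empty. On the one with the plate, draw the hammer arm, which has an upright handle post, back from the plate until its tip has passed the catch, then let it settle onto the hair-trigger catch and let go, leaving it cocked. Do not let the hammer snap back towards the plate.

Things in the scene. Friction and masses are not known exactly. Their poses are not given: they have to be found in the camera images.
- tapper: The tapper with the full capsule plate: aluminium base 200 x 262 x 10 mm fixed to the bench, hammer arm on an upright pivot. Origin on the pivot axis at bench height, z up. At rest the arm points along -x, its rubber head on the capsule plate that lies on the +y side (capsule tops 33 mm above the bench). The arm is drawn back towards -y, anticlockwise from above. The other tapper's nest is empty.
- hammer (a joint): Angle of that hammer arm, rad: 0 at rest, grows as drawn back, end stop 1.2. The tip rides up the catch's ramp from about 0.75; past 1.02 the catch springs in behind it by itself, and it then rests at 1.0. The spring pulls the handle with about 2 N at rest, 5 N at the catch; let go sooner, the arm snaps back. Arm bar 12 mm wide, 135 mm long, its top 32 mm above the bench.
- handle (a point): Centre of the upright round black handle post on the hammer arm, 18 mm in diameter, standing from 32 to 84 mm above the bench. The point is 60 mm above the bench, 105 mm from the pivot axis; it moves on a circle about it: in the tapper's frame it lies at 105 mm x (-cos a, -sin a), a = hammer angle.
- paddle (a point): Middle of the top edge of the trigger paddle, an upright steel plate 22 mm wide, 3 mm thick, top 53 mm above the bench, on the outer arm of the catch at the tapper's front right corner. A light push on it (about 1 N) frees a cocked hammer: keep clear. The cocked handle is about 90 mm from it; the rest of the catch is 33 mm high.

How it is judged:
On the way:
1. the hammer has been drawn back to the catch (value of joint hammer above 0.97 rad), for 0.2 s.
At the end, for the whole second after the job is handed in: the hammer of the tapper with the capsule plate stands cocked on its catch, hammer angle 0.97 to 1.05 rad, still and released (value of joint hammer between 0.97 and 1.05 rad and velocity of joint hammer between -0.1 and 0.1 rad/s); the robot touches nothing.
It fails at once if the hammer snaps back towards the plate (faster than 3 rad/s at less than 0.7 rad) (velocity of joint hammer below -3 rad/s and value of joint hammer below 0.7 rad).
It also fails if it takes over 38 s, if anything falls off the work surface, if the arm or the gripper's body presses on something with over 40 N, if the wrist force passes 120 N, or if a joint passes its speed limit or range.

### The arm

A 6-joint arm with a two-finger parallel gripper is mounted at the origin on the work surface. World frame = base frame: x ahead of the robot, y to its left, z up, the work surface at z = 0. Lengths are in m, angles in rad, forces in N, time in s.
With the tool pointing down it reaches from about 0.375 to 0.975 m from the base axis. Payload 3.8 kg.
Tool frame: the origin (TCP) lies at the very end of the fingers, on their centre line; the grasp point (between the pads) lies 19 mm behind it; z points along the fingers, y is the direction in which the jaws open and shut (so a half turn about z gives the same grasp; the last joint's range is limited). The gripper opens to 85 mm and grips with 20 to 120 N. Pads are 22 mm wide; open, the fingers measure 114 mm over their backs; the gripper's body (76 mm by 85 mm) begins 54 mm behind the grasp point. The pads swing forward as they close: fully open they stand 13 mm farther back than shut.
Start: joints at [-0.037, 0.264, 1.604, -0, 1.274, -0.037], TCP at [0.675, -0, 0.231] pointing down, gripper open.
Joint ranges: [-2.63, 2.63], [-0.94, 2.18], [0.31, 2.57], [-1.31, 4.45], [0, 2.66], [-2.55, 2.55]. Speed limits (rad/s): [2.57, 2.57, 3.14, 3.14, 3.14, 3.14].

### API

Orientations are given as a rotation vector (axis times angle).
In Python, from workcell import bot, viewer, finish_job gives the robot as it stands.
- The arm moves only by the tool servo_tool, never from a script. Its argument "plan" is a list that holds one entry, the list of rows, each a list of 6 numbers: the shift along the tool's x, y, z in cm, then the turn, a rotation vector about the tool's x, y, z in degrees. A call has 1 to 20 rows; each row is the pose to reach, as a shift and turn from the pose measured when the call began, along the tool's axes at that moment; what a row does not reach only later rows make up. A row lasts 1/12 s, in which the tool goes at most 41.7 mm and 7.16 degrees, less where a joint would pass 70% of its speed; a pose out of reach is approached as far as the arm can. A call with a gripper value outside its range is refused whole. "claw" is the finger opening in cm, from 0 to 8.54, set as the call begins (left out, the last holds). The fingers move at their own pace and stop on an object; "grip_force" is the grip in N (left out, the last holds). Time passes only in rows, so rows that repeat a pose let the fingers close. It gives the time, the measured TCP pose, the force and the opening at its end, in the units of the state.
- bot.read_state(): the state, without advancing time (a new reading comes with each control period).
- viewer.read_camera(name): name is "scene" or "side" or "wrist"; returns a dict with "color" (480x640x3 uint8, red, green, blue), "fx", "fy", "cx", "cy" (pixels), "eye" and "rotation" of the camera in the world; the wrist camera has in their place "T_tool_cam" (4x4, takes a point from camera to tool coordinates, whose origin is the TCP and whose axes are the flange's). Camera axes: x right, y down, z forward; pixel columns grow to the right and rows downward; lengths in m; the calibration is good to about 2 mm. A picture is of the moment at which its call begins: read the wrist's pose just before it. There is no depth.
- finish_job(): hands the job in, once; it reports no verdict.
The state is a dict: "time": time; "q": joint angles; "joint_vel": joint speeds; "joint_torque": joint torques, N m; "tool_pos": TCP position; "tcp_rot": TCP orientation; "wrist_force": force on the tool from outside, world axes, zero at the start; "torque": the same for the moment, N m; "width": opening from 0.0 (shut) to 1.0 (fully open).
Only numpy, scipy, OpenCV 4.12 (cv2) and the standard library are available. Lean on these libraries where they do the work, as an engineer would, in place of code of your own. Each camera call takes 0.05 s, during which the arm holds its last target.

## Working session

There is one attempt and no reset: what is moved stays moved. The work goes in short steps, Python scripts to look and compute and a tool call to move; the robot and the scene stay as the last step left them, time stands still between calls to the robot, and variables do not carry over. Pictures are saved under pics/ and viewed, and the job is handed in when it is done.

Besides the shell and the picture viewer there is one more tool, called after "Call:" as name(argument=value, ...), one argument or row to a line, values as JSON. servo_tool: Moves the arm, as the interface text tells. Its arguments: {"type":"object","properties":{"plan":{"type":"array"},"claw":{"type":"number"},"grip_force":{"type":"number"}},"required":["plan"]}

```bash
mkdir -p pics
python3 - <<'E'
from workcell import bot, viewer
import cv2
s=bot.read_state(); print({k:s[k] for k in('time','tool_pos','tcp_rot','width','wrist_force')})
for n in('scene','side','wrist'):
    c=viewer.read_camera(n); cv2.imwrite(f'pics/{n}0.png',c['color'][:,:,::-1])
    print(n,{k:v for k,v in c.items() if k!='color'})
E
```

```text
{'time': 0.0, 'tool_pos': array([6.74237632e-01, 6.22476801e-06, 2.29903668e-01]), 'tcp_rot': array([-2.2202782 , -2.22019487,  0.00248539]), 'width': 0.9989577853378331, 'wrist_force': array([-0.44911762, -0.14135879, -0.74691356])}
scene {'fx': 508.59797834261747, 'fy': 508.59797834261747, 'cx': 326.2312476071026, 'cy': 234.52627007007456, 'eye': array([ 0.98397378, -0.55607027,  0.75983777]), 'rotation': array([-2.25437969, -0.89336924,  0.3292755 ])}
side {'fx': 535.0139116914381, 'fy': 535.0139116914381, 'cx': 317.9881531578201, 'cy': 239.3828093143946, 'eye': array([ 0.30390519, -1.04817393,  0.68475279]), 'rotation': array([-2.11292448,  0.28872143, -0.14386252])}
wrist {'fx': 388.8807311581408, 'fy': 388.8807311581408, 'cx': 321.205152441683, 'cy': 237.37121545260075, 'T_tool_cam': array([[-1.30998854e-04, -9.64924818e-01, -2.62526338e-01,
         6.61141818e-02],
       [ 9.99999623e-01,  9.89734295e-05, -8.62773331e-04,
        -2.00217803e-04],
       [ 8.58494531e-04, -2.62526352e-01,  9.64924441e-01,
        -1.42788401e-01],
       [ 0.00000000e+00,  0.00000000e+00,  0.00000000e+00,
         1.00000000e+00]])}
```

View pics/scene0.png

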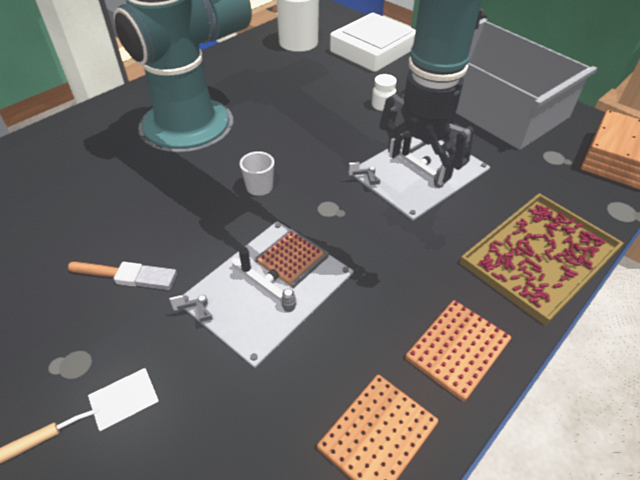

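View pics/side0.png

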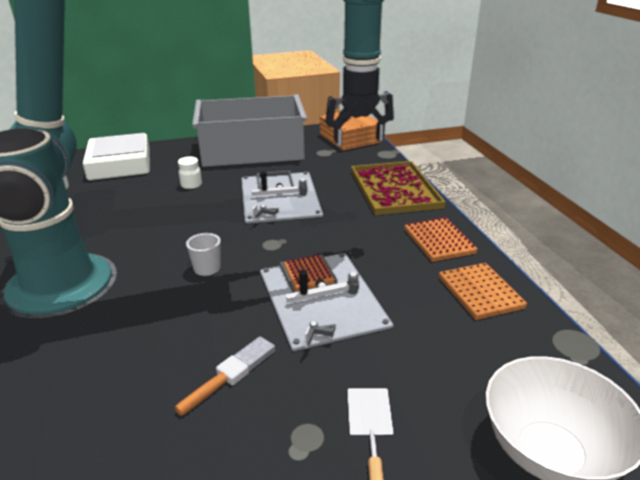

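View pics/wrist0.png

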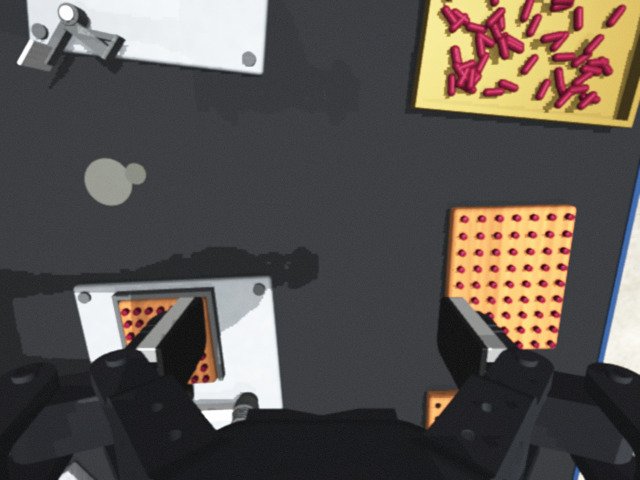

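The target is the nearer tapper: plate in the nest at scene (291,257), handle near (245,258), pivot near (288,298), catch near (195,305). I'll zoom in on it.

Run:
```python
import cv2
a=cv2.imread('pics/scene0.png')[215:370,160:365]; cv2.imwrite('pics/sc_z.png',cv2.resize(a,None,fx=3.8,fy=3.8,interpolation=cv2.INTER_CUBIC))
a=cv2.imread('pics/side0.png')[245:350,255:395]; cv2.imwrite('pics/si_z.png',cv2.resize(a,None,fx=5.5,fy=5.5,interpolation=cv2.INTER_CUBIC))
```

```text
(no output)
```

View pics/sc_z.png

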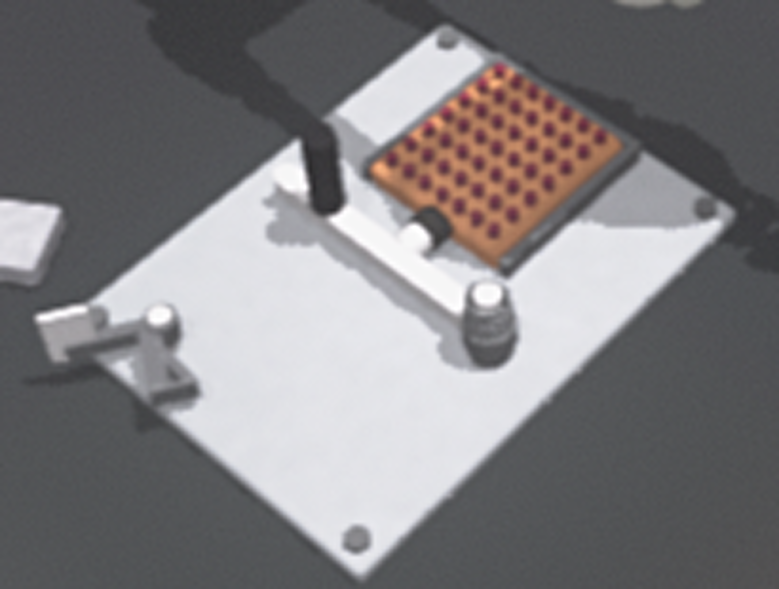

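View pics/si_z.png

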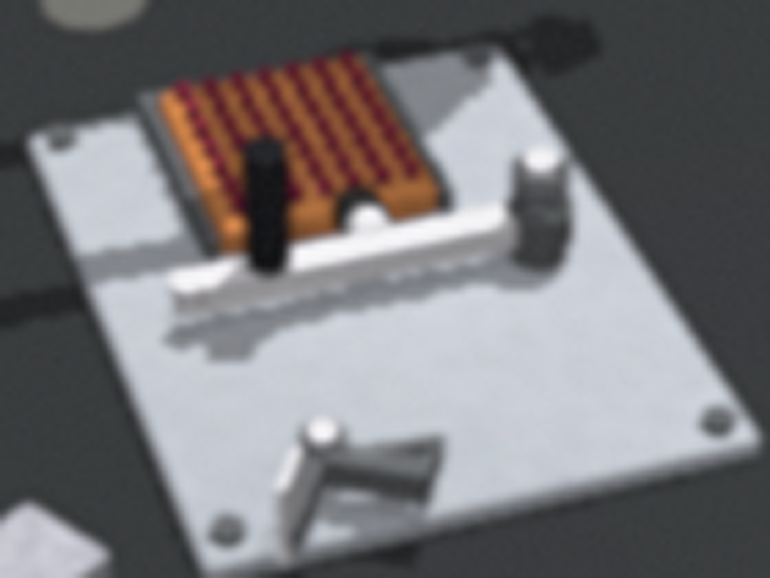

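```bash
cat > h.py <<'E'
import numpy as np, cv2, json
from scipy.spatial.transform import Rotation as R
from workcell import viewer
C={n:viewer.read_camera(n) for n in('scene','side')}
def P(n):
    c=C[n]; r=R.from_rotvec(c['rotation']).as_matrix().T
    K=np.array([[c['fx'],0,c['cx']],[0,c['fy'],c['cy']],[0,0,1]])
    return K@np.c_[r,-r@c['eye']]
def ray(n,uv,z):
    c=C[n]; d=R.from_rotvec(c['rotation']).apply([(uv[0]-c['cx'])/c['fx'],(uv[1]-c['cy'])/c['fy'],1])
    return c['eye']+d*(z-c['eye'][2])/d[2]
def tri(a,b):
    X=cv2.triangulatePoints(P('scene'),P('side'),np.float64(a).reshape(2,1),np.float64(b).reshape(2,1)); return (X[:3]/X[3]).ravel()
E
python3 - <<'E'
from h import *
np.set_printoptions(precision=4,suppress=True)
zs=lambda p:((p[0]+.5)/3.8-.5+160,(p[1]+.5)/3.8-.5+215)
zi=lambda p:((p[0]+.5)/5.5-.5+255,(p[1]+.5)/5.5-.5+245)
pts={'htop':((317,133),(264,150),.084),'hbase':((330,206),(269,262),.032),'hmid':((323,168),(266.5,204),.06),'pivtop':((488,294),(541,160),None),
'cA':((733,215),(490,48),.01),'cB':((445,28),(30,138),.01),'cC':((93,300),(203,577),.01),'cD':((360,578),(762,440),.01),
'catchpin':((161,318),(323,432),None),'bolt1':((447,38),(60,138),.012),'bolt2':((706,208),(477,57),.012),'bolt3':((356,538),(716,420),.012)}
o={}
for k,(a,b,z) in pts.items():
    a,b=zs(a),zi(b); t=tri(a,b); o[k]=t
    print(k,t, *( [ray('scene',a,z)[:2],ray('side',b,z)[:2]] if z else []))
for p in ((38,320),(95,307),(66,313)):
    print('paddle',ray('scene',zs(p),.053))
A,B,Cc,D=[o['c'+x] for x in 'ABCD']
print([np.linalg.norm(x) for x in(A-B,B-Cc,Cc-D,D-A)])
print('handle-pivot',o['hmid']-o['pivtop'],np.linalg.norm((o['hmid']-o['pivtop'])[:2]))
print('-x dir angs',[np.degrees(np.arctan2(v[1],v[0])) for v in (o['hmid']-o['pivtop'],B-A,Cc-D)], '+y',[np.degrees(np.arctan2(v[1],v[0])) for v in (B-Cc,A-D)])
E
```

```text
htop [ 0.489  -0.223   0.0843] [ 0.4875 -0.2217] [ 0.4895 -0.2243]
hbase [ 0.4902 -0.2229  0.0335] [ 0.489  -0.2221] [ 0.4906 -0.2212]
hmid [ 0.4895 -0.2231  0.0603] [ 0.4884 -0.2221] [ 0.4898 -0.2237]
pivtop [ 0.5944 -0.2176  0.0547]
cA [ 0.6209 -0.0767  0.0082] [ 0.6224 -0.0787] [ 0.6199 -0.0781]
cB [ 0.4251 -0.0878  0.009 ] [ 0.426  -0.0887] [ 0.4248 -0.0889]
cC [ 0.4354 -0.3295 -0.0012] [ 0.4361 -0.3267] [ 0.4361 -0.3499]
cD [ 0.6362 -0.3364  0.0096] [ 0.6362 -0.3363] [ 0.6361 -0.3372]
catchpin [ 0.4849 -0.3193  0.0348]
bolt1 [ 0.4354 -0.0959  0.0133] [ 0.4337 -0.0943] [ 0.4359 -0.0951]
bolt2 [ 0.6114 -0.0866  0.0127] [ 0.6108 -0.0859] [ 0.6118 -0.0859]
bolt3 [ 0.6229 -0.3264  0.0135] [ 0.6217 -0.3255] [ 0.6237 -0.3253]
paddle [ 0.4588 -0.3631  0.053 ]
paddle [ 0.4713 -0.3415  0.053 ]
paddle [ 0.4647 -0.3523  0.053 ]
[np.float64(0.19612321732831614), np.float64(0.24215128798262076), np.float64(0.20123057266206304), np.float64(0.2601694196277186)]
handle-pivot [-0.1049 -0.0055  0.0057] 0.10500984766743975
-x dir angs [np.float64(-177.01428406268954), np.float64(-176.7502692730736), np.float64(178.03793365465253)] +y [np.float64(92.44748709766938), np.float64(93.38235622023488)]
```

Triangulation agrees with the given sizes: handle z = 60 mm, 105.0 mm from the pivot, base edges close to nominal. The pivot is at (0.594,-0.218), the tapper yaw is about 3°, the handle is at (0.4895,-0.223) and the paddle at (0.465,-0.352). I'll move above the handle with the jaws along the tangent.

Call:
servo_tool(
  plan=[
    [[-2,-2,0.5,0,0,5],[-4,-3.5,1,0,0,10],[-6,-5,2,0,0,16],[-8,-7,3,0,0,22],[-10,-8.5,4,0,0,29],[-12,-10,5,0,0,36],[-14,-11.5,6,0,0,43],[-16,-13,7,0,0,50],[-18,-15,8,0,0,57],[-20,-16.5,8.5,0,0,64],[-21.5,-17.5,9,0,0,71],[-22,-18.2,9.5,0,0,78],[-22.3,-18.5,9.8,0,0,84],[-22.4,-18.5,10,0,0,87],[-22.4,-18.5,10,0,0,87],[-22.4,-18.5,10,0,0,87]],
  ],
  claw=5,
  grip_force=30,
)

```text
time: 1.58
tool_pos: [0.4894, -0.224, 0.1307]
tcp_rot: [-3.14, -0.084, 0.002]
wrist_force: [0.3, -0.4, 0.8]
width: 0.587
```

Run:
```python
from workcell import bot, viewer
import cv2,numpy as np
from scipy.spatial.transform import Rotation as R
s=bot.read_state(); print(s['time'],s['tool_pos'],R.from_rotvec(s['tcp_rot']).as_matrix().round(3),s['width'],s['q'].round(2) if hasattr(s['q'],'round') else s['q'])
c=viewer.read_camera('wrist'); cv2.imwrite('pics/w1.png',c['color'][:,:,::-1])
T=np.array(c['T_tool_cam']); M=R.from_rotvec(s['tcp_rot']).as_matrix()
def proj(p):
    t=M.T@(np.array(p)-s['tool_pos']); q=T[:3,:3].T@(t-T[:3,3]); return q[0]/q[2]*c['fx']+c['cx'],q[1]/q[2]*c['fy']+c['cy']
print('pred handle top',proj([.489,-.223,.084]),'piv',proj([.5944,-.2176,.0547]))
c=viewer.read_camera('side'); cv2.imwrite('pics/s1.png',cv2.resize(c['color'][170:370,180:430,::-1],None,fx=3,fy=3))
```

```text
1.5833 [ 0.48940682 -0.22402627  0.13074278] [[ 0.999  0.054 -0.001]
 [ 0.054 -0.999  0.   ]
 [-0.001 -0.    -1.   ]] 0.5872615022112442 [-0.48  0.09  2.   -0.    1.05  1.04]
pred handle top (np.float64(318.68666295910214), np.float64(264.94787296555194)) piv (np.float64(319.2410620929471), np.float64(52.636946952058565))
```

View pics/w1.png

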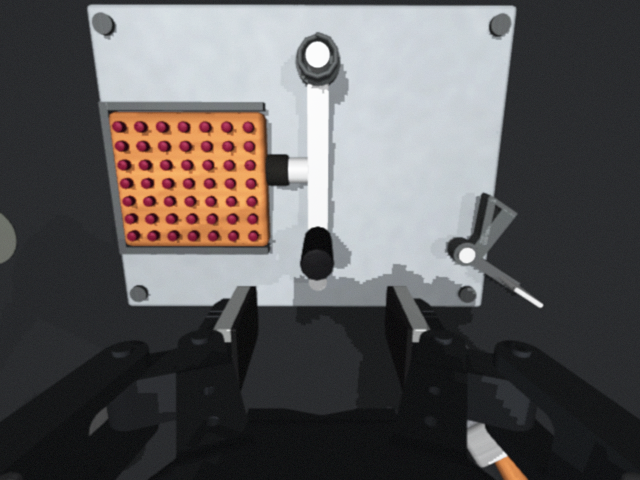

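View pics/s1.png

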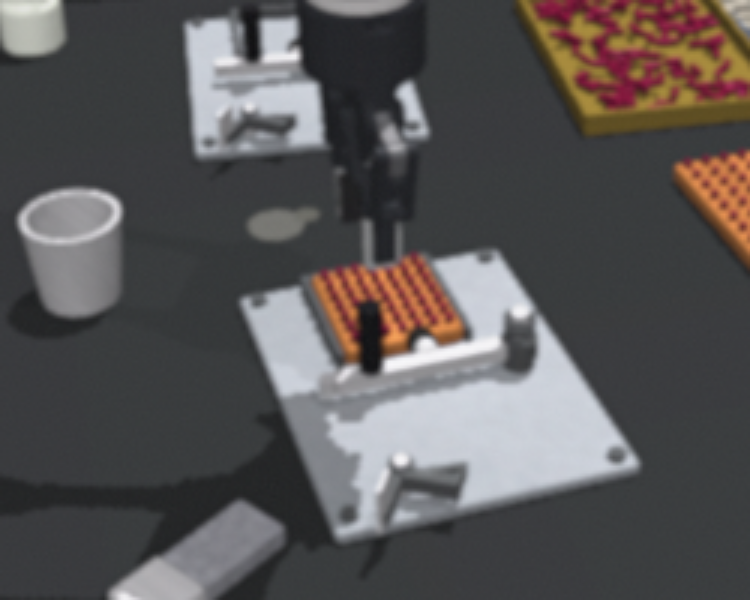

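The wrist view confirms it: handle top at (317,265) against a predicted (319,265), pivot at (317,54) against (319,53). Descend, then close.

Call:
servo_tool(
  plan=[
    [[0,0,1.5,0,0,0],[0,0,3,0,0,0],[0,0,4.5,0,0,0],[0,0,6,0,0,0],[0,0,7,0,0,0],[0,0,8,0,0,0],[0,0.05,8.5,0,0,0],[0,0.05,8.5,0,0,0],[0,0.05,8.5,0,0,0]],
  ],
)

```text
time: 2.43
tool_pos: [0.49, -0.2245, 0.0462]
tcp_rot: [3.14, 0.085, -0.001]
wrist_force: [0.1, -0.2, 1.2]
width: 0.595
```

Call:
servo_tool(
  plan=[
    [[0,0,0,0,0,0],[0,0,0,0,0,0],[0,0,0,0,0,0],[0,0,0,0,0,0],[0,0,0,0,0,0],[0,0,0,0,0,0],[0,0,0,0,0,0],[0,0,0,0,0,0]],
  ],
  claw=0,
  grip_force=30,
)

```text
time: 3.1
tool_pos: [0.4906, -0.2246, 0.0471]
tcp_rot: [3.14, 0.085, 0.001]
wrist_force: [-1.4, 2.9, 5.7]
width: 0.203
```

Run:
```python
from workcell import bot, viewer
import cv2
from h import *
s=bot.read_state(); print(s['time'],s['tool_pos'],s['width']*85.4)
for n in('side','scene'):
    c=viewer.read_camera(n)['color'][:,:,::-1]
    c=c[170:370,180:430] if n=='side' else c[180:380,150:400]
    cv2.imwrite(f'pics/{n}2.png',cv2.resize(c,None,fx=3,fy=3))
# arc plan from measured pose, about pivot, in tool axes
M=R.from_rotvec(s['tcp_rot']).as_matrix(); p=s['tool_pos']; piv=np.array([.5944,-.2176])
r0=p[:2]-piv; print('radius',np.linalg.norm(r0),'ang',np.degrees(np.arctan2(r0[1],r0[0])))
for a in range(3,64,3):
    t=np.radians(a); q=np.array([[np.cos(t),-np.sin(t)],[np.sin(t),np.cos(t)]])@r0
    d=M.T@np.r_[q+piv-p[:2],0]*100; print([*d[:2].round(2)],-a)
```

```text
3.2 [ 0.49052306 -0.22459519  0.04703496] 17.621702159175417
radius 0.10411220399038211 ang -176.14745525083066
[np.float64(0.02), np.float64(0.54)] -3
[np.float64(0.07), np.float64(1.09)] -6
[np.float64(0.15), np.float64(1.63)] -9
[np.float64(0.26), np.float64(2.16)] -12
[np.float64(0.39), np.float64(2.69)] -15
[np.float64(0.55), np.float64(3.21)] -18
[np.float64(0.74), np.float64(3.72)] -21
[np.float64(0.96), np.float64(4.22)] -24
[np.float64(1.2), np.float64(4.71)] -27
[np.float64(1.46), np.float64(5.19)] -30
[np.float64(1.75), np.float64(5.65)] -33
[np.float64(2.07), np.float64(6.09)] -36
[np.float64(2.41), np.float64(6.52)] -39
[np.float64(2.77), np.float64(6.93)] -42
[np.float64(3.15), np.float64(7.32)] -45
[np.float64(3.55), np.float64(7.69)] -48
[np.float64(3.97), np.float64(8.04)] -51
[np.float64(4.4), np.float64(8.37)] -54
[np.float64(4.86), np.float64(8.67)] -57
[np.float64(5.32), np.float64(8.95)] -60
[np.float64(5.81), np.float64(9.2)] -63
```

View pics/side2.png

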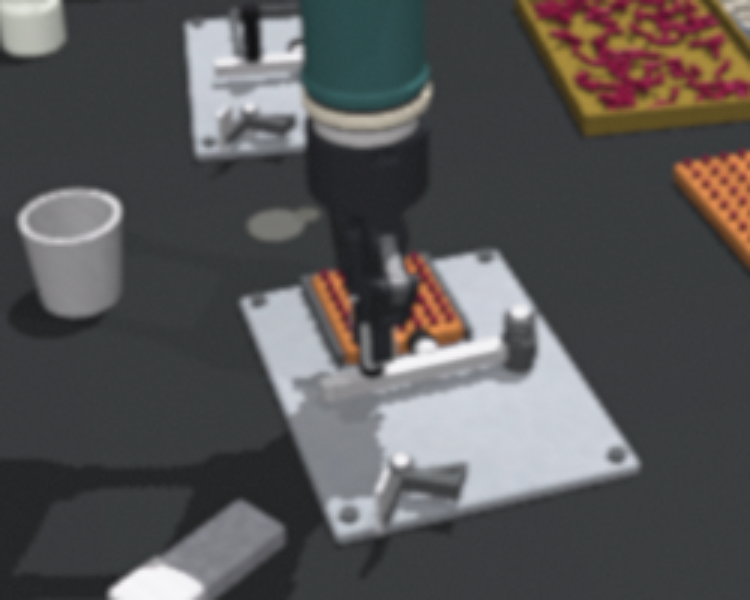

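View pics/scene2.png

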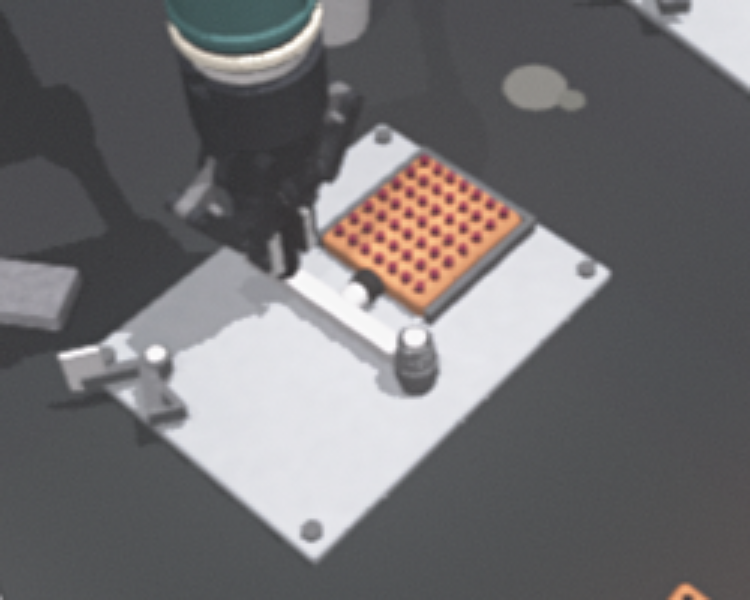

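The pads hold the 18 mm post (opening 17.6 mm). I'll draw it along the arc in stages, turning with the arm.

Call:
servo_tool(
  plan=[
    [[0.02,0.54,0,0,0,-3],[0.07,1.09,0,0,0,-6],[0.15,1.63,0,0,0,-9],[0.26,2.16,0,0,0,-12],[0.39,2.69,0,0,0,-15],[0.55,3.21,0,0,0,-18],[0.74,3.72,0,0,0,-21],[0.96,4.22,0,0,0,-24],[1.2,4.71,0,0,0,-27],[1.46,5.19,0,0,0,-30],[1.75,5.65,0,0,0,-33],[2.07,6.09,0,0,0,-36],[2.07,6.09,0,0,0,-36],[2.07,6.09,0,0,0,-36]],
  ],
)

```text
time: 4.47
tool_pos: [0.5148, -0.2834, 0.0471]
tcp_rot: [-2.961, -1.048, -0.002]
wrist_force: [0.2, 5.7, 3.8]
width: 0.201
```

```bash
cat > arc.py <<'E'
from h import *
from workcell import bot
import sys
def rep(angs=()):
    s=bot.read_state(); M=R.from_rotvec(s['tcp_rot']).as_matrix(); p=s['tool_pos']; piv=np.array([.5944,-.2176]); r0=p[:2]-piv
    u=r0/np.linalg.norm(r0); t=np.array([-u[1],u[0]]); f=s['wrist_force']
    print(s['time'],p.round(4),'w',s['width']*85.4,'rad',np.linalg.norm(r0),'hammer',np.radians(np.degrees(np.arctan2(r0[1],r0[0]))%360-183.0),'tooly',np.degrees(np.arctan2(M[1,1],M[0,1])),'Frad,tan,z',f[:2]@u,f[:2]@t,f[2])
    h0=np.degrees(np.arctan2(r0[1],r0[0]))%360
    for a in angs: # target hammer angles rad, radius 0.105
        th=np.radians(183.0)+a; q=piv+.105*np.array([np.cos(th),np.sin(th)])
        d=M.T@np.r_[q-p[:2],0]*100; print(a,d[:2].round(2),round(-(np.degrees(th)-h0),1))
if __name__=='__main__': rep([float(x) for x in sys.argv[1:]])
E
python3 arc.py .7 .75 .8 .84 .88 .92 .96 1.0 1.03 1.06 1.09
```

```text
4.5667 [ 0.5147 -0.2833  0.0471] w 17.273790796164555 rad 0.10330492806447589 hammer 0.6368342379866835 tooly -51.01394573714689 Frad,tan,z -4.693572026582946 -2.2832263234679915 2.592646744991009
0.7 [-0.14  0.66] -3.6
0.75 [-0.09  1.19] -6.5
0.8 [-0.02  1.71] -9.3
0.84 [0.07 2.12] -11.6
0.88 [0.16 2.53] -13.9
0.92 [0.27 2.93] -16.2
0.96 [0.4  3.33] -18.5
1.0 [0.55 3.73] -20.8
1.03 [0.67 4.02] -22.5
1.06 [0.79 4.31] -24.2
1.09 [0.93 4.59] -26.0
```

Call:
servo_tool(
  plan=[
    [[0.02,0.72,0,0,0,-4],[0.06,1.08,0,0,0,-6],[0.1,1.44,0,0,0,-8],[0.16,1.79,0,0,0,-10],[0.23,2.15,0,0,0,-12],[0.31,2.5,0,0,0,-14],[0.4,2.85,0,0,0,-16],[0.51,3.19,0,0,0,-18],[0.62,3.53,0,0,0,-20],[0.75,3.87,0,0,0,-22],[0.89,4.2,0,0,0,-24],[0.97,4.37,0,0,0,-25],[1.04,4.53,0,0,0,-26],[1.04,4.53,0,0,0,-26],[1.04,4.53,0,0,0,-26],[1.04,4.53,0,0,0,-26]],
  ],
)

```text
time: 5.9
tool_pos: [0.5509, -0.3108, 0.0471]
tcp_rot: [-2.65, -1.683, -0.002]
wrist_force: [0.8, 5.7, 3.4]
width: 0.199
```

```bash
python3 arc.py 1.09 1.06 1.03 1.0
python3 - <<'E'
from workcell import bot, viewer
import cv2
for n in('side','scene','wrist'):
    c=viewer.read_camera(n)['color'][:,:,::-1]
    if n!='wrist':
        c=c[220:370,230:420] if n=='side' else c[200:370,150:365]
        c=cv2.resize(c,None,fx=3.5,fy=3.5,interpolation=cv2.INTER_CUBIC)
    cv2.imwrite(f'pics/{n}3.png',c)
E
```

```text
6.0 [ 0.5508 -0.3107  0.0471] w 17.216084197451238 rad 0.10279819332009904 hammer 1.0809089589922918 tooly -25.149173844714422 Frad,tan,z -5.40852386094708 -2.623317752332107 3.437875515664896
1.09 [-0.22  0.1 ] -0.5
1.06 [-0.22 -0.22] 1.2
1.03 [-0.21 -0.53] 2.9
1.0 [-0.19 -0.85] 4.6
```

View pics/side3.png

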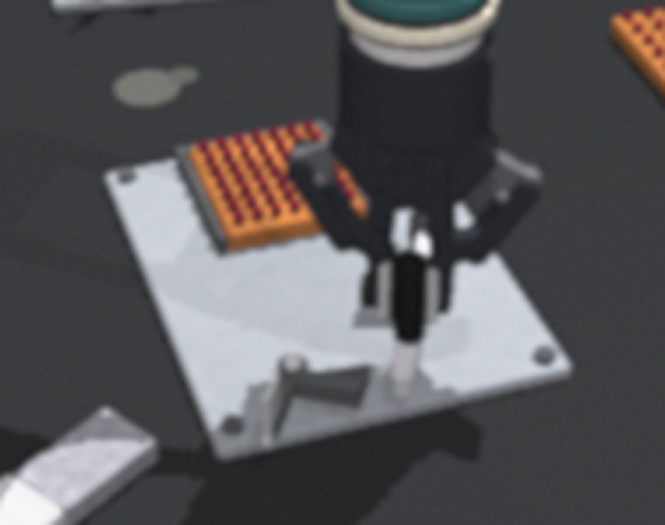

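View pics/scene3.png

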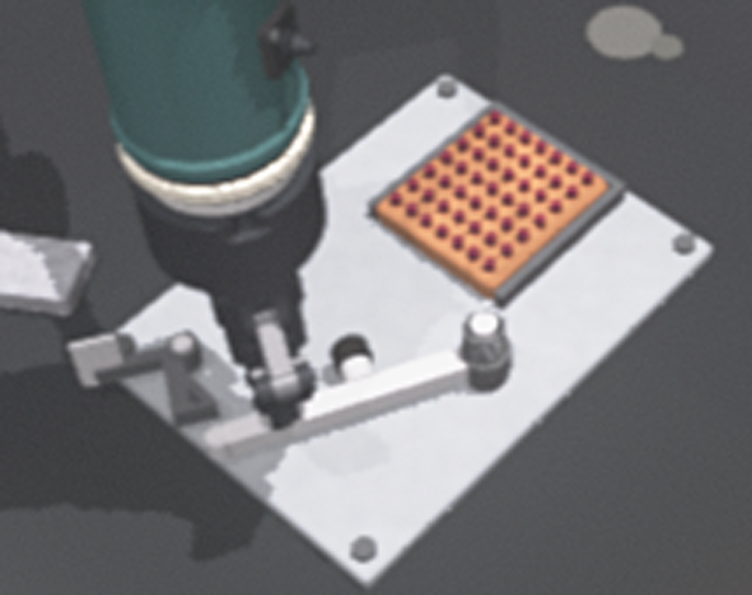

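View pics/wrist3.png

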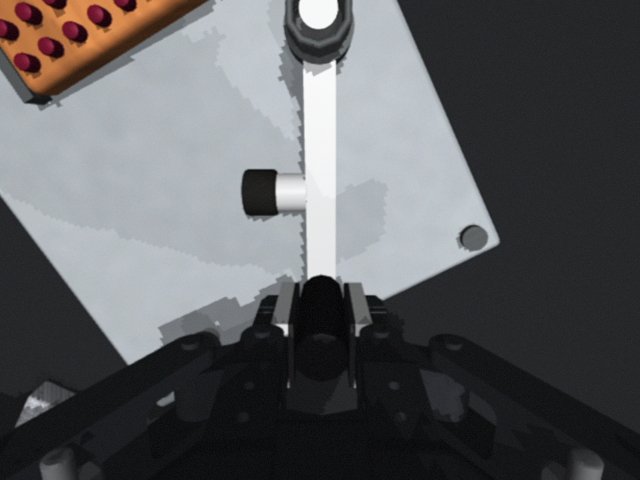

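The tip is clearly past the catch: in the scene view the bar end is beyond the hook at (190,405), and the hammer is about 1.08 rad. Ease it back slowly.

Call:
servo_tool(
  plan=[
    [[0,-0.09,0,0,0,0.5],[0,-0.18,0,0,0,1],[0,-0.27,0,0,0,1.5],[0.01,-0.36,0,0,0,2],[0.01,-0.45,0,0,0,2.5],[0.01,-0.54,0,0,0,3],[0.01,-0.54,0,0,0,3],[0.01,-0.54,0,0,0,3]],
  ],
)

```text
time: 6.82
tool_pos: [0.5459, -0.3083, 0.0471]
tcp_rot: [-2.693, -1.613, -0.002]
wrist_force: [-1.9, 2.8, 3.8]
width: 0.198
```

```bash
python3 arc.py
```

```text
6.9167 [ 0.5459 -0.3083  0.0471] w 16.884712959698017 rad 0.10283893900417733 hammer 1.0276530614637063 tooly -28.152949082755253 Frad,tan,z -2.2384043062029066 -3.6495719251371357 3.411979356700207
```

Call:
servo_tool(
  plan=[
    [[0,-0.05,0,0,0,0.2],[0,-0.1,0,0,0,0.5],[0,-0.15,0,0,0,0.8],[0,-0.2,0,0,0,1],[0,-0.2,0,0,0,1],[0,-0.2,0,0,0,1]],
  ],
)

```text
time: 7.42
tool_pos: [0.5442, -0.3074, 0.0471]
tcp_rot: [-2.707, -1.59, -0.002]
wrist_force: [-1.3, 2.7, 4.5]
width: 0.203
```

```bash
python3 arc.py
```

```text
7.5167 [ 0.5443 -0.3074  0.0471] w 17.11737251210054 rad 0.10281907871655098 hammer 1.0090368728348293 tooly -29.14868553593266 Frad,tan,z -1.9522639774710715 -2.7496376912830933 2.8085419289978195
```

Call:
servo_tool(
  plan=[
    [[0,-0.03,0,0,0,0.2],[0,-0.06,0,0,0,0.4],[0,-0.1,0,0,0,0.5],[0,-0.1,0,0,0,0.5],[0,-0.1,0,0,0,0.5],[0,-0.1,0,0,0,0.5]],
  ],
)

```text
time: 8.02
tool_pos: [0.5434, -0.3069, 0.0471]
tcp_rot: [-2.714, -1.578, -0.002]
wrist_force: [-0.5, 3.4, 3.1]
width: 0.201
```

```bash
python3 arc.py
```

```text
8.1167 [ 0.5434 -0.3069  0.0471] w 17.44542317203894 rad 0.10284067087008682 hammer 0.9994737895870773 tooly -29.648981429098413 Frad,tan,z -2.6902564929584676 -2.573744679220041 3.203378600985611
```

Call:
servo_tool(
  plan=[
    [[0,-0.03,0,0,0,0.2],[0,-0.06,0,0,0,0.4],[0,-0.1,0,0,0,0.5],[0,-0.1,0,0,0,0.5],[0,-0.1,0,0,0,0.5],[0,-0.1,0,0,0,0.5]],
  ],
)

```text
time: 8.62
tool_pos: [0.5425, -0.3064, 0.0471]
tcp_rot: [-2.721, -1.566, -0.002]
wrist_force: [-1.0, 3.4, 3.1]
width: 0.198
```

```bash
python3 arc.py
```

```text
8.7167 [ 0.5426 -0.3064  0.0471] w 16.934312893547354 rad 0.10286152648799177 hammer 0.9903596688305789 tooly -30.15198938318699 Frad,tan,z -2.129559831576334 -2.2550516919304697 3.1894355736098756
```

```bash
python3 - <<'E'
from workcell import bot, viewer
import cv2
for n in('side','scene'):
    c=viewer.read_camera(n)['color'][:,:,::-1]
    c=c[290:360,270:400] if n=='side' else c[270:350,160:310]
    c=cv2.resize(c,None,fx=5.3,fy=5.3,interpolation=cv2.INTER_CUBIC)
    cv2.imwrite(f'pics/{n}4.png',c)
E
python3 arc.py
```

```text
8.9167 [ 0.5426 -0.3064  0.0471] w 17.105635160578576 rad 0.10284023310758182 hammer 0.9902771466010103 tooly -30.15478369019513 Frad,tan,z -2.1114605332679885 -1.5448634590503194 2.4287061160896073
```

View pics/side4.png

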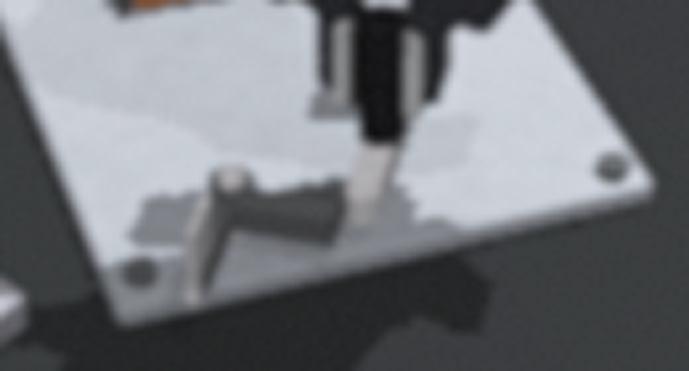

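View pics/scene4.png

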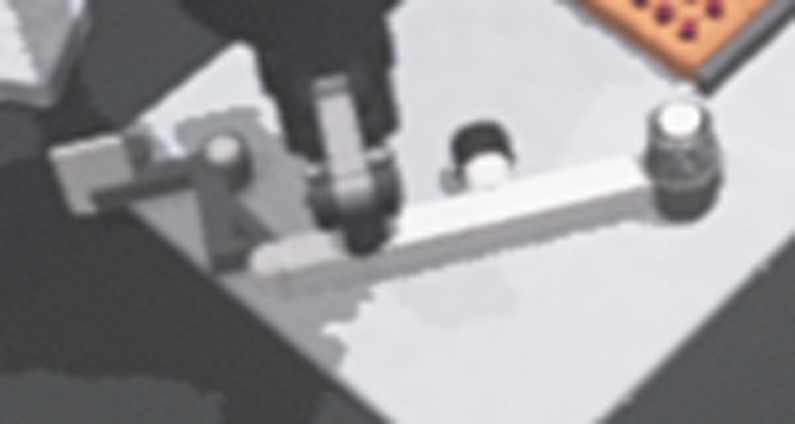

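The catch arm is back in its original orientation (pin to paddle offset (-24.5,3.8) px against (-25,4) originally), and the bar lies against its face. One more small ease, then I'll open in small steps.

Call:
servo_tool(
  plan=[
    [[0,-0.05,0,0,0,0.3],[0,-0.1,0,0,0,0.5],[0,-0.1,0,0,0,0.5],[0,-0.1,0,0,0,0.5]],
  ],
)

```text
time: 9.25
tool_pos: [0.5424, -0.3063, 0.0472]
tcp_rot: [-2.729, -1.555, -0.003]
wrist_force: [3.1, 0.2, -0.5]
width: 0.201
```

```bash
python3 arc.py
```

```text
9.35 [ 0.5424 -0.3063  0.0472] w 17.281546720536422 rad 0.10283898199706344 hammer 0.9884780240587818 tooly -30.651656903310702 Frad,tan,z -3.2461848282034 3.074005619434557 -1.0616155912907612
```

Call:
servo_tool(
  plan=[
    [[0,0,0,0,0,0],[0,0,0,0,0,0],[0,0,0,0,0,0],[0,0,0,0,0,0]],
  ],
  claw=2.0,
)

```text
time: 9.68
tool_pos: [0.5418, -0.3063, 0.0469]
tcp_rot: [-2.728, -1.555, -0.002]
wrist_force: [-0.5, -0.4, -0.0]
width: 0.238
```

```bash
python3 arc.py
```

```text
9.7833 [ 0.542  -0.3063  0.0471] w 20.05874616833057 rad 0.10302323852394181 hammer 0.9852579376751819 tooly -30.646590930285043 Frad,tan,z 0.09745132112373353 0.0824351677082792 0.17557609410893155
```

The tangential force changed sign to +3 N, so the catch now carries the arm. With the jaws 2 mm wider than the post, the wrist force is zero. Open and lift straight up.

Call:
servo_tool(
  plan=[
    [[0,0,0,0,0,0],[0,0,0,0,0,0],[0,0,0,0,0,0],[0,0,0,0,0,0],[0,0,0,0,0,0],[0,0,0,0,0,0]],
  ],
  claw=4.5,
)

```text
time: 10.28
tool_pos: [0.542, -0.3063, 0.0471]
tcp_rot: [-2.728, -1.555, -0.003]
wrist_force: [1.0, -0.8, 0.5]
width: 0.526
```

Call:
servo_tool(
  plan=[
    [[0,0,-0.5,0,0,0],[0,0,-1.5,0,0,0],[0,0,-3,0,0,0],[0,0,-4.5,0,0,0],[0,0,-6,0,0,0],[0,0,-7.5,0,0,0],[0,0,-9,0,0,0],[0,0,-11,0,0,0],[0,0,-13,0,0,0],[0,0,-15,0,0,0],[0,0,-15,0,0,0],[0,0,-15,0,0,0],[0,0,-15,0,0,0]],
  ],
)

```text
time: 11.37
tool_pos: [0.5417, -0.3065, 0.197]
tcp_rot: [-2.728, -1.555, -0.003]
wrist_force: [-0.8, -0.2, -0.2]
width: 0.524
```

Run:
```python
from h import *
from workcell import bot
s=bot.read_state(); print(s['time'],s['tool_pos'],s['wrist_force'],abs(np.array(s['joint_vel'])).max())
for n in('side','scene'):
    c=C[n]['color'][:,:,::-1]
    c=c[250:350,260:400] if n=='side' else c[230:350,160:310]
    cv2.imwrite(f'pics/{n}5.png',cv2.resize(c,None,fx=5,fy=5,interpolation=cv2.INTER_CUBIC))
```

```text
11.4667 [ 0.54103352 -0.30607426  0.19562109] [-1.01121459  1.11483876 -0.11327575] 0.006371074147040244
```

View pics/side5.png

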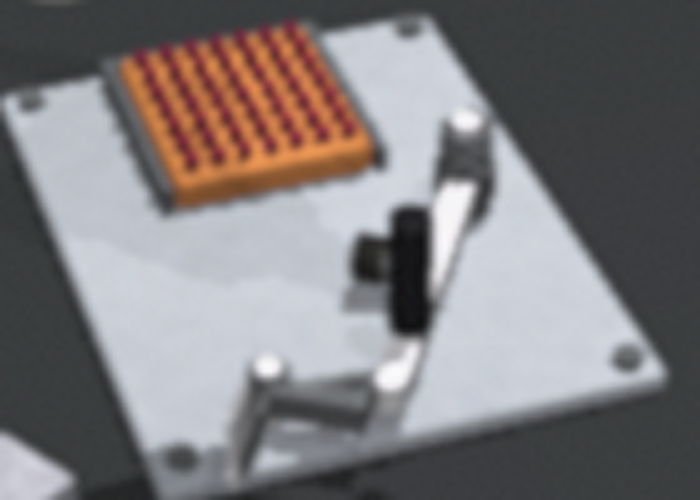

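View pics/scene5.png

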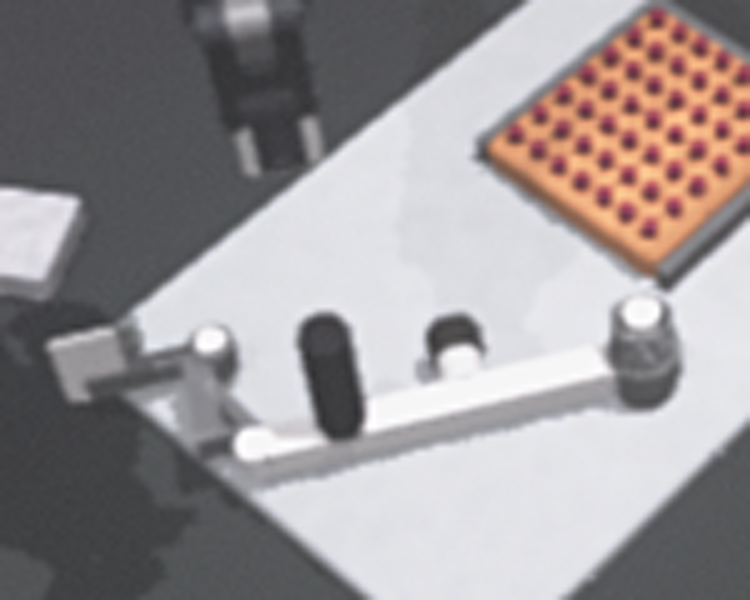

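Cocked and free: the tip rests against the hook (scene (255,445), side (392,375)) and the fingers are well above. I'll check the angle numerically, then hand in.

Run:
```python
from h import *
g=lambda p,o:((p[0]+.5)/5-.5+o[0],(p[1]+.5)/5-.5+o[1])
for a,b in(((325,328),(410,218)),((341,428),(411,325))):
    t=tri(g(a,(160,230)),g(b,(260,250))); v=t[:2]-[.5944,-.2176]
    print(t,np.linalg.norm(v),np.radians(np.degrees(np.arctan2(v[1],v[0]))%360-183.0))
from workcell import finish_job, bot
s=bot.read_state(); print(s['time'],s['wrist_force'])
print(finish_job())
```

```text
[ 0.54149186 -0.30749551  0.08406103] 0.10430951323905277 0.9864774717987258
[ 0.54285962 -0.31011125  0.03376494] 0.10589967946736574 1.0101390888705544
11.5667 [ 0.05398516  0.29257861 -0.75370386]
the job is handed in; nothing more can be done
None
```

The hammer on the tapper with the capsule plate is cocked on its catch and released, and I have handed the job in. The hand-in returned no verdict.

I gripped the handle post and drew it round the pivot to about 1.08 rad. I then eased it back until the catch took the load, opened the jaws in two steps and lifted straight up.

**Last checks:**
- **Angle:** the cameras put the handle at about 0.99 rad (top of post) and 1.01 rad (base), against the nominal 1.0. That is about as close as the measurement allows.
- **Catch:** the pictures show the tip resting against the hook, and the hammer did not snap back.
- **Clearance:** the gripper ended about 11 cm above the post, touching nothing, with the wrist force at noise level. The job took 11.6 s.

**One disagreement:** while I held the post, the gripper position gave a radius of 103 mm where the handle should be at 105 mm. That is within calibration error plus play in the grip. The wrist forces were too noisy to show the moment of contact with the catch until the sideways force changed sign near 0.99 rad.

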